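# Clear the viscometer chest, stack the slide boxes and hold the lid open

## Robot

A 7-joint arm with a two-finger parallel gripper is mounted at the origin on a cart in front of the work surface, level with it; the furniture and walls round the work are solid. World frame = base frame: x ahead of the robot, y to its left, z up, the work surface at z = 0. Lengths are in m, angles in degrees, forces in N, time in s.
With the tool pointing down it reaches from about 0.425 to 0.875 m from the base axis. Payload 4.7 kg.
Tool frame: the origin (TCP) lies between the finger pads, 19 mm behind the fingertips; this is the grasp point; z points along the fingers, y is the line along which they close (so a half turn about z gives the same grasp; the last joint's range is limited). The gripper opens to 87 mm and grips with 3 to 60 N. Pads are 19 mm wide; open, the fingers measure 117 mm over their backs; the gripper's body (75 mm by 190 mm) begins 51 mm behind the grasp point.
Start: joints at [71.797, 18.392, -4.016, 83.108, 1.295, 78.541, -3.26], TCP at [0.212, -0.615, 0.241] pointing down, gripper open.
Joint ranges: [-163.93, 163.93], [-17.29, 119.83], [-79.2, 71.16], [3.27, 140.29], [-89.18, 269.18], [5.43, 117.66], [-154.24, 154.24]. Speed limits (degrees/s): [147.25, 147.25, 180, 180, 180, 180, 180].

## Interface

Orientations are given as [roll, pitch, yaw] about the fixed x, y, z axes, in that order (R = Rz(yaw) Ry(pitch) Rx(roll)).
In Python, from cell import env gives the robot as it stands.
- The arm moves only by the shell command python3 -m jog 'ROWS' [FORCE]. ROWS is JSON, a list of rows, each a list of 7 numbers: the shift along the tool's x, y, z in m, then the turn, a rotation vector about the tool's x, y, z in rad, then the finger opening in m, from 0 to 0.087. A call has 1 to 12 rows; each row shifts and turns the commanded pose from where the row before left it, along the tool's axes as they then stand; what a row does not reach is not made up. A row lasts 1/12 s, in which the tool goes at most 41.7 mm and 7.16 degrees, less where a joint would pass 70% of its speed; a pose out of reach is approached as far as the arm can. A call is refused whole if a number of a shift passes 0.0417 or a number of a turn 0.125, either way. A call with a gripper value outside its range is refused whole. The fingers move at their own pace and stop on an object; FORCE is the grip in N (left out, the last holds). Time passes only in rows, so rows that do not move let the fingers close. It gives the time, the measured TCP pose, the force, the opening and the grip force at its end, in the units of the state.
- env.get_obs(): the state, without advancing time (a new reading comes with each control period).
- env.read_camera(name): name is "scene" or "side" or "wrist"; returns the picture (384x512x3 uint8, blue, green, red); there is no depth.
- env.get_calibration(name): a dict with "fov_y" (degrees; the focal length in pixels is half the picture's height over the tangent of half this angle, whatever the lens; pixels are square), "cx", "cy" (the principal point, pixels), "k1" (the pictures are not rectified: a ray, as slopes to the right and down, at radius r is drawn at 1 + k1 r^2 times it, then the intrinsics apply), "pose" (4x4, takes a point from camera to world coordinates). Camera axes: x right, y up, looking along -z (the intrinsics and any distortion apply to the point x, -y, -z); pixel columns grow to the right and rows downward; lengths in m; the calibration is good to about 2 mm. A picture is of the moment at which its call begins: read the wrist's pose just before it. get_calibration takes no time and is no camera call; for the wrist camera it gives the pose at the moment of the call.
- env.sign_off(): hands the job in; it is judged then, once.
The state is a dict: "time_s": time; "qpos": joint angles; "joint_velocities": joint speeds; "effort": joint torques, N m; "tool_pos": TCP position; "tool_rot": TCP orientation; "force": force on the tool from outside, world axes, zero at the start; "wrist_torque": the same for the moment, N m; "grip_width": finger opening in m; "grasp_force": force on a finger pad.
Only numpy, scipy, OpenCV 4.12 (cv2) and the standard library are available. Lean on these libraries where they do the work, as an engineer would, in place of code of your own. Each camera call takes 0.05 s, during which the arm holds its last target. There are 200 camera calls.

## Task

Two closed slide boxes lie on the lid of the grey viscometer chest: stack them squarely, one upon the other, on the third slide box that stands alone on the worktop, without shifting that one from its place. Then raise the chest's lid by its bow handle and hold it still at 45 degrees from closed so that I can look inside, never swinging it far back; the lid falls shut if let go, so finish while still holding it there. Leave the stopwatch, the beaker and the dropper bottle where they are.

Things in the scene. Friction and masses are not known exactly. Their poses are not given: they have to be found in the camera images.
- chest: grey painted chest, fixed to the worktop, 180 mm deep (its x) x 260 mm wide (its y), body 80 mm high, open above under a 12 mm thick lid of 184 x 264 mm (lid top 92 mm above the worktop when shut); a viscometer lies inside; origin at the centre of the underside, x points from the front (handle side, toward the robot) to the hinge at the back
- chest_lid (a joint): angle of the chest's lid in rad: 0 shut, grows as its front edge rises, 0.785 = 45 degrees open, stop at 1.85; the hinge line is the chest's rear top edge, parallel to the chest's y. The lid weighs about 0.4 kg (0.28 to 0.56), the hinge is nearly frictionless and it falls shut when let go
- lid_handle (a point): middle of the grip of the lid's steel bow handle: round bar 10 mm thick, straight for 100 mm along the chest's y, on two legs 45 mm in front of the lid's front edge (open space between bar and chest); 225 mm before the hinge line and 6 mm above it, 86 mm above the worktop when shut. Turns with the lid; axes are the lid's (x toward the hinge, z out of its top)
- lid_hinge (a point): middle of the hinge line, 80 mm above the worktop, 90 mm behind the chest's origin along its x
- base_box: the slide box that stands alone on the worktop, loose, on which the column grows: a closed grey microscope-slide box, 96 mm (its x) x 52 mm (its y) x 32 mm high, smooth sides, a blank white card on top, 0.10 to 0.20 kg; origin at the centre of its underside, x along its length
- box_a: one of the two slide boxes that lie on the chest's lid at the start, side by side: a closed grey microscope-slide box, 96 mm (its x) x 52 mm (its y) x 32 mm high, smooth sides, a blank white card on top, 0.10 to 0.20 kg; origin at the centre of its underside, x along its length
- box_b: the other of the two slide boxes on the chest's lid, the same as box_a; either may go first: a closed grey microscope-slide box, 96 mm (its x) x 52 mm (its y) x 32 mm high, smooth sides, a blank white card on top, 0.10 to 0.20 kg; origin at the centre of its underside, x along its length
- stopwatch: bystander: stopwatch lying face up, 74 x 53 x 15 mm, origin at its underside
- beaker: bystander: empty glass beaker, 75 mm wide, 92 mm high, origin at the centre of its underside
- dropper_bottle: bystander: small brown bottle with a black cap, 37 mm wide, 83 mm high, origin at the centre of its underside
Things that resemble listed ones, but are neither listed nor needed, are in the scene too. Leave any orange look-alike of the box_a alone. What is shaped like the box_b but red is not meant.

How it is judged (in metres and radians):
On the way, in this order (a step that is already met when the one before it is completed fails the run):
1. one slide box from the lid rests squarely on the lone box, let go, the lid still shut (((horizontal distance between box_a and base_box below 0.01 m and angle between the x axis of box_a and the x axis of base_box, either way round below 0.15 rad and z of box_a in the frame of base_box between 0.029 and 0.035 m and contact force between the fingers and box_a below 0.1 N and linear speed of box_a below 0.02 m/s) or (horizontal distance between box_b and base_box below 0.01 m and angle between the x axis of box_b and the x axis of base_box, either way round below 0.15 rad and z of box_b in the frame of base_box between 0.029 and 0.035 m and contact force between the fingers and box_b below 0.1 N and linear speed of box_b below 0.02 m/s)) and value of joint chest_lid below 0.08 rad and height (world z) of base_box below 0.004 m and angle between base_box's own z axis and vertical below 0.05 rad), for 0.2 s.
2. both slide boxes rest squarely on the lone box in one column, let go, the lid still shut (((horizontal distance between box_a and base_box below 0.01 m and angle between the x axis of box_a and the x axis of base_box, either way round below 0.15 rad and z of box_a in the frame of base_box between 0.029 and 0.035 m and contact force between the fingers and box_a below 0.1 N and linear speed of each of box_a, box_b below 0.02 m/s and horizontal distance between box_b and box_a below 0.01 m and angle between the x axis of box_b and the x axis of box_a, either way round below 0.15 rad and z of box_b in the frame of box_a between 0.029 and 0.035 m and contact force between the fingers and box_b below 0.1 N) or (horizontal distance between box_b and base_box below 0.01 m and angle between the x axis of box_b and the x axis of base_box, either way round below 0.15 rad and z of box_b in the frame of base_box between 0.029 and 0.035 m and contact force between the fingers and box_b below 0.1 N and linear speed of each of box_b, box_a below 0.02 m/s and horizontal distance between box_a and box_b below 0.01 m and angle between the x axis of box_a and the x axis of box_b, either way round below 0.15 rad and z of box_a in the frame of box_b between 0.029 and 0.035 m and contact force between the fingers and box_a below 0.1 N)) and value of joint chest_lid below 0.08 rad and height (world z) of base_box below 0.004 m and angle between base_box's own z axis and vertical below 0.05 rad), for 0.2 s.
At the end, for the whole second after the job is handed in: The three slide boxes stand in one column, each within 10 mm and 0.15 rad of square on the one below, released, at rest, none touching the chest; the fingers still hold the lid at its handle (TCP within 75 mm of the grip's middle), motionless at 45 degrees, 8 degrees either way (((horizontal distance between box_a and base_box below 0.01 m and angle between the x axis of box_a and the x axis of base_box, either way round below 0.15 rad and z of box_a in the frame of base_box between 0.029 and 0.035 m and contact force between the fingers and box_a below 0.1 N and linear speed of each of box_a, box_b below 0.02 m/s and horizontal distance between box_b and box_a below 0.01 m and angle between the x axis of box_b and the x axis of box_a, either way round below 0.15 rad and z of box_b in the frame of box_a between 0.029 and 0.035 m and contact force between the fingers and box_b below 0.1 N) or (horizontal distance between box_b and base_box below 0.01 m and angle between the x axis of box_b and the x axis of base_box, either way round below 0.15 rad and z of box_b in the frame of base_box between 0.029 and 0.035 m and contact force between the fingers and box_b below 0.1 N and linear speed of each of box_b, box_a below 0.02 m/s and horizontal distance between box_a and box_b below 0.01 m and angle between the x axis of box_a and the x axis of box_b, either way round below 0.15 rad and z of box_a in the frame of box_b between 0.029 and 0.035 m and contact force between the fingers and box_a below 0.1 N)) and height (world z) of base_box below 0.004 m and angle between base_box's own z axis and vertical below 0.05 rad and value of joint chest_lid between 0.645 and 0.925 rad and velocity of joint chest_lid between -0.05 and 0.05 rad/s and contact force between the fingers and chest above 0.5 N and distance between the grasp point and lid_handle below 0.075 m and contact force between each of box_a, box_b, base_box and chest below 0.1 N); the arm keeps its last pose, push and grip.
It fails at once if the lone slide box is shifted more than 25 mm from its place (distance of base_box from where it was at the start of the episode above 0.025 m).
It fails at once if the lid is swung far back, beyond 70 degrees (value of joint chest_lid above 1.22 rad).
It fails at once if a bystander is shifted more than 20 mm (distance of any of stopwatch, beaker, dropper_bottle from where it was at the start of the episode above 0.02 m).
It also fails if it takes over 69 s, if anything falls off the work surface, if the arm or the gripper's body presses on something with over 40 N, if the wrist force passes 120 N, or if a joint passes its speed limit or range.

## Working session

There is one attempt and no reset: what is moved stays moved. The work goes in short steps, Python scripts to look and compute and a shell command to move; the robot and the scene stay as the last step left them, time stands still between calls to the robot, and variables do not carry over. Pictures are saved under pics/ and viewed, at most 10 in all, crops included, and the job is handed in when it is done.

```bash
mkdir -p pics; ls; python3 - <<'E'
from cell import env
import cv2,numpy as np
o=env.get_obs();print({k:np.round(v,3).tolist() for k,v in o.items()})
a=env.read_camera("scene");b=env.read_camera("side")
cv2.imwrite("pics/scene.png",a);cv2.imwrite("pics/side.png",b)
for n in("scene","side","wrist"):
  c=env.get_calibration(n);print(n,c["fov_y"],c["cx"],c["cy"],c["k1"],np.round(c["pose"],3).tolist())
E
```

```text
pics
{'time_s': 0.0, 'qpos': [71.796, 18.439, -4.016, 83.176, 1.298, 78.54, -3.26], 'joint_velocities': [0.002, -0.001, -0.005, -0.09, -0.009, 0.029, 0.03], 'effort': [-0.0, -49.129, -0.404, -31.254, -0.064, 0.044, 0.0], 'tool_pos': [0.212, -0.614, 0.24], 'tool_rot': [-179.89, 0.008, 19.015], 'force': [0.058, 0.086, -0.321], 'wrist_torque': [-0.012, 0.028, 0.021], 'grasp_force': 0.0, 'grip_width': 0.087}
scene 45.57658795153755 257.620617615607 192.9659965431664 -0.047026701070331 [[0.544, 0.316, -0.777, -0.406], [-0.839, 0.205, -0.504, -0.731], [-0.0, 0.926, 0.377, 0.559], [0.0, 0.0, 0.0, 1.0]]
side 53.11673559884791 256.1267014713964 194.65583557935886 -0.10139771419255207 [[0.915, 0.346, -0.207, 0.345], [-0.403, 0.799, -0.446, -0.56], [0.011, 0.491, 0.871, 0.948], [0.0, 0.0, 0.0, 1.0]]
wrist 69.82378977824531 255.5271845342573 189.95782753928546 -0.03439229079903039 [[0.325, 0.906, 0.272, 0.286], [-0.946, 0.313, 0.091, -0.59], [-0.003, -0.287, 0.958, 0.385], [0.0, 0.0, 0.0, 1.0]]
```

View pics/scene.png

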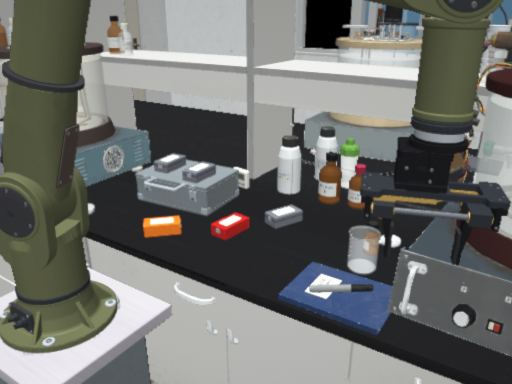

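View pics/side.png

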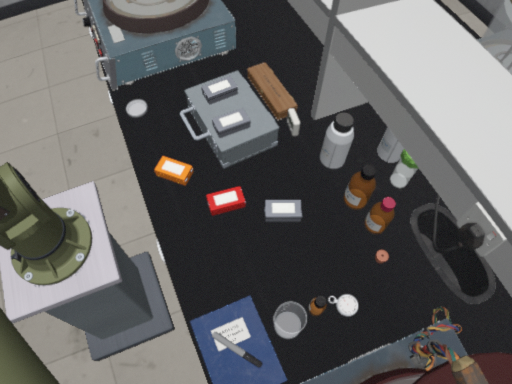

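Side view: the boxes on the lid have their cards at (219,88) and (232,121). The grey box at (284,210) stands alone on the worktop, so it is base_box. The red one at (226,200) and the orange one at (174,169) are look-alikes. The handle is at (192,125), beaker (290,320), dropper bottle (317,305) and stopwatch (347,305).

```bash
cat > h.py <<'E'
from cell import env
import cv2,numpy as np
def K(c,n=(384,512)):
    f=n[0]/2/np.tan(np.radians(c["fov_y"]/2)); return np.array([[f,0,c["cx"]],[0,f,c["cy"]],[0,0,1]]),np.array([c["k1"],0,0,0,0.])
def cast(c,px,z):
    k,d=K(c); u=cv2.undistortPoints(np.float64(px).reshape(-1,1,2),k,d).reshape(-1,2)
    P=np.array(c["pose"]); r=np.c_[u[:,0],-u[:,1],-np.ones(len(u))]@P[:3,:3].T; o=P[:3,3]
    return o+r*((z-o[2])/r[:,2])[:,None]
def project(c,X):
    k,d=K(c);P=np.linalg.inv(np.array(c["pose"])); p=np.atleast_2d(X)@P[:3,:3].T+P[:3,3]
    return cv2.projectPoints(p*[1,-1,-1],np.zeros(3),np.zeros(3),k,d)[0].reshape(-1,2)
def card(im,c,seed,z,th=190,win=25):
    m=(im.min(2)>th).astype(np.uint8); n,l,s,_=cv2.connectedComponentsWithStats(m)
    ys,xs=np.nonzero(m); near=np.argmin((xs-seed[0])**2+(ys-seed[1])**2); k=l[ys[near],xs[near]]
    ct=max(cv2.findContours((l==k).astype(np.uint8),0,1)[0],key=cv2.contourArea)
    W=cast(c,ct.reshape(-1,2),z)[:,:2]
    r=cv2.minAreaRect((W*1000).astype(np.float32)); b=cv2.boxPoints(r); e=max([b[1]-b[0],b[2]-b[1]],key=np.linalg.norm)
    Y,X=np.nonzero(l==k); C=cast(c,[[X.mean(),Y.mean()]],z)[0,:2]
    return np.round(C,4),np.round(r[1],1),round(np.degrees(np.arctan2(e[1],e[0]))%180,1),s[k,4]
E
python3 - <<'E'
from h import *
a=cv2.imread("pics/scene.png");b=cv2.imread("pics/side.png");cs=env.get_calibration("scene");cd=env.get_calibration("side")
for nm,s,d,z in(("lid1",(172,161),(219,88),.124),("lid2",(200,171),(232,121),.124),("base",(285,212),(284,209),.032),("red",(231,221),(227,199),.032),("orange",(162,222),(174,169),.032)):
  for n,im,c,p in(("scene",a,cs,s),("side",b,cd,d)): print(nm,n,*card(im,c,p,z))
print("handle",cast(cd,[[192,125],[183,108],[203,141]],.086).round(3))
for nm,p in(("lid corners",[[185,91],[240,72],[277,124],[219,158]]),):print(nm,cast(cd,p,.092).round(3))
print("by",cast(cd,[[290,325],[317,310],[347,305]],0).round(3))
v=np.hstack([cv2.resize(b[60:235,150:310],None,fx=3.4,fy=3.4,interpolation=2)]);cv2.imwrite("pics/crop.png",v)
E
```

```text
lid1 scene [0.5864 0.2405] [69.3 37.8] 8.8 79
lid1 side [0.5877 0.2433] [61.1 31.7] 4.4 160
lid2 scene [0.5707 0.1099] [68.9 38.2] 1.1 96
lid2 side [0.5725 0.1113] [60.5 31.4] 0.5 192
base scene [ 0.6104 -0.1576] [38.3 66.1] 157.1 132
base side [ 0.6124 -0.1562] [27.3 60.4] 156.5 230
red scene [ 0.4799 -0.068 ] [29.5 62.3] 174.5 118
red side [ 0.4812 -0.066 ] [29.1 59.8] 173.6 207
orange scene [0.3787 0.0839] [33.8 60.8] 135.5 124
orange side [0.3796 0.0859] [28.6 58.9] 135.5 175
handle [[0.472 0.165 0.086]
 [0.469 0.238 0.086]
 [0.482 0.098 0.086]]
lid corners [[0.495 0.296 0.092]
 [0.68  0.305 0.092]
 [0.696 0.067 0.092]
 [0.501 0.022 0.092]]
by [[ 0.499 -0.437  0.   ]
 [ 0.576 -0.431  0.   ]
 [ 0.65  -0.451  0.   ]]
```

View pics/crop.png

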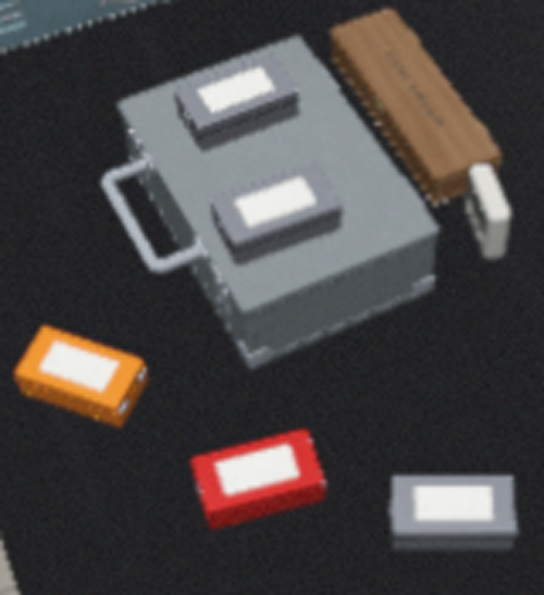

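The crop confirms that the two grey boxes on the lid and the lone grey box are the ones meant, and both views agree to 2–3 mm. Moving over the near lid box now.

```bash
python3 -m jog '[[0,0,0,0,0,0.108,0.087],[0,0,0,0,0,0.108,0.087],[0,0,0,0,0,0.107,0.087],[0.018,-0.036,0,0,0,0,0.087],[0.018,-0.036,0,0,0,0,0.087],[0.018,-0.036,0,0,0,0,0.087],[0.018,-0.036,0,0,0,0,0.087],[0.018,-0.036,0,0,0,0,0.087],[0.018,-0.036,0,0,0,0,0.087],[0.018,-0.036,0,0,0,0,0.087],[0.018,-0.036,0,0,0,0,0.087],[0.018,-0.036,0,0,0,0,0.087]]' 25 && python3 -m jog '[[0.018,-0.036,0,0,0,0,0.087],[0.018,-0.036,0,0,0,0,0.087],[0.018,-0.036,0,0,0,0,0.087],[0.018,-0.036,0,0,0,0,0.087],[0.018,-0.036,0,0,0,0,0.087],[0.018,-0.036,0,0,0,0,0.087],[0.018,-0.036,0,0,0,0,0.087],[0.018,-0.036,0,0,0,0,0.087],[0.018,-0.036,0,0,0,0,0.087],[0.018,-0.036,0,0,0,0,0.087],[0,0,0,0,0,0,0.087],[0,0,0,0,0,0,0.087]]'
```

```text
time_s: 1.1
tool_pos: [0.3711, -0.2871, 0.241]
tool_rot: [180.0, 0.0, 0.5]
force: [0.3, -0.1, 0.9]
grip_width: 0.0872
grasp_force: 0.0
time_s: 2.1
tool_pos: [0.5475, 0.0756, 0.2406]
tool_rot: [-179.9, 0.1, 0.8]
force: [-0.0, -1.9, -0.3]
grip_width: 0.0873
grasp_force: 0.0
```

```bash
python3 -m jog '[[0.025,-0.035,0,0,0,0.005,0.087],[0,0,0,0,0,0,0.087],[0,0,0,0,0,0,0.087]]'; python3 - <<'E'
from h import *
c=env.get_calibration("wrist");o=env.get_obs();im=env.read_camera("wrist");cv2.imwrite("pics/w1.png",im)
print(o["tool_pos"],o["tool_rot"])
for X in((.5875,.242,.124),(.572,.1107,.124)):
  p=project(c,X)[0];print(p,*card(im,c,p,.124))
E
```

```text
time_s: 2.35
tool_pos: [0.5713, 0.1068, 0.2401]
tool_rot: [-180.0, 0.1, 0.3]
force: [-1.4, -0.4, 0.2]
grip_width: 0.0867
grasp_force: 0.0
[0.57128345 0.10682027 0.24012543] [-1.79963599e+02  1.32812257e-01  2.96208208e-01]
[117.61527669 173.90322222] [0.5885 0.2431] [61.5 31.7] 4.3 1908
[251.03774488 189.66283667] [0.5764 0.1116] [80.4 38.1] 8.5 2072
```

View pics/w1.png

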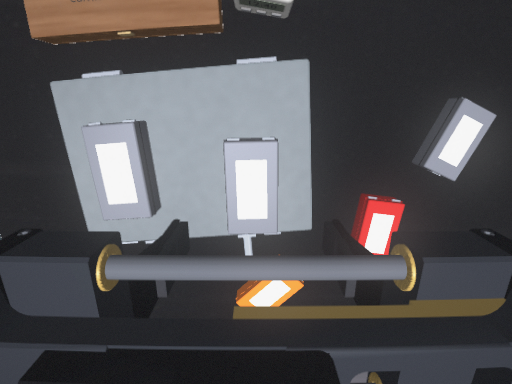

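The wrist view shows the lid with box cards at (117,174) and (252,190), and the base box card at (460,140). The lid corners are near (55,85), (308,63) and (312,236). I'll refine these.

```bash
python3 - <<'E'
from h import *
c=env.get_calibration("wrist");im=cv2.imread("pics/w1.png")
for s,z in(((117,174),.124),((252,190),.124),((460,140),.032)):print(*card(im,c,s,z,225))
print(cast(c,[[55,85],[308,63],[312,236],[85,241]],.092).round(3).tolist())
cd=env.get_calibration("side")
print("side lid",cast(cd,[[237.4,70.9],[184.7,90.3],[222,150.3],[278.5,128.2]],.092).round(3).tolist())
print("side bar",cast(cd,[[180.9,113.5],[196.5,138.8]],.086).round(3).tolist())
E
```

```text
[0.5889 0.2415] [60.9 30.6] 4.2 1832
[0.5729 0.1089] [60.4 30. ] 0.8 1804
[ 0.612  -0.1609] [30.4 60.7] 156.6 1051
[[0.673, 0.31, 0.092], [0.693, 0.053, 0.092], [0.506, 0.038, 0.092], [0.497, 0.309, 0.092]]
side lid [[0.675, 0.313, 0.092], [0.495, 0.299, 0.092], [0.518, 0.043, 0.092], [0.694, 0.052, 0.092]]
side bar [[0.456, 0.22, 0.086], [0.468, 0.113, 0.086]]
```

```bash
python3 -m jog '[[0.0015,-0.002,0.03,0,0,-0.007,0.087],[0,0,0.03,0,0,0,0.087],[0,0,0.03,0,0,0,0.087],[0,0,0.02,0,0,0,0.087],[0,0,0.011,0,0,0,0.087],[0,0,0,0,0,0,0.087],[0,0,0,0,0,0,0.04],[0,0,0,0,0,0,0.04],[0,0,0,0,0,0,0.04],[0,0,0,0,0,0,0.04],[0,0,0,0,0,0,0.04],[0,0,0,0,0,0,0.04]]' 25
```

```text
time_s: 3.4
tool_pos: [0.5735, 0.1088, 0.1209]
tool_rot: [-180.0, -0.1, 0.6]
force: [0.3, 1.5, 1.2]
grip_width: 0.0549
grasp_force: 0.6
```

```bash
python3 -m jog '[[0,0,0,0,0,0,0.04],[0,0,0,0,0,0,0.04],[0,0,0,0,0,0,0.04],[0,0,0,0,0,0,0.04],[0,0,-0.01,0,0,0,0.04],[0,0,-0.03,0,0,0,0.04],[0,0,-0.04,0,0,0,0.04],[0,0,0,0,0,0,0.04]]'
```

```text
time_s: 4.07
tool_pos: [0.5766, 0.1095, 0.2075]
tool_rot: [-180.0, -0.6, 0.6]
force: [0.5, 0.9, -0.3]
grip_width: 0.0518
grasp_force: 25.0
```

```bash
python3 -m jog '[[0,0,0,0,0,0.105,0.04],[0,0,0,0,0,0.105,0.04],[0,0,0,0,0,0.105,0.04],[0,0,0,0,0,0.105,0.04],[0.022,0.0315,0,0,0,0,0.04],[0.022,0.0315,0,0,0,0,0.04],[0.022,0.0315,0,0,0,0,0.04],[0.022,0.0315,0,0,0,0,0.04],[0,0,0,0,0,0,0.04],[0,0,0,0,0,0,0.04],[0,0,0,0,0,0,0.04]]'; python3 - <<'E'
from h import *
c=env.get_calibration("wrist");o=env.get_obs();im=env.read_camera("wrist");cv2.imwrite("pics/w2.png",im)
print(o["tool_pos"],o["tool_rot"])
p=project(c,(.612,-.1585,.032))[0];print(p,*card(im,c,p,.032,225))
q=o["tool_pos"]+[0,0,.005];p=project(c,q)[0];print(p,*card(im,c,p,q[2],225))
E
```

```text
time_s: 4.98
tool_pos: [0.6033, -0.0419, 0.2]
tool_rot: [-180.0, 0.1, -23.5]
force: [-0.0, 1.4, -1.0]
grip_width: 0.052
grasp_force: 25.0
[ 0.60331073 -0.04186535  0.1999873 ] [-1.79981460e+02  6.57622956e-02 -2.34734152e+01]
[347.3798818  130.84381497] [ 0.6128 -0.1581] [32.7 60.8] 156.9 1609
[254.39259765 252.39187156] [ 0.6257 -0.0488] [43.8 46.6] 156.5 5294
```

View pics/w2.png

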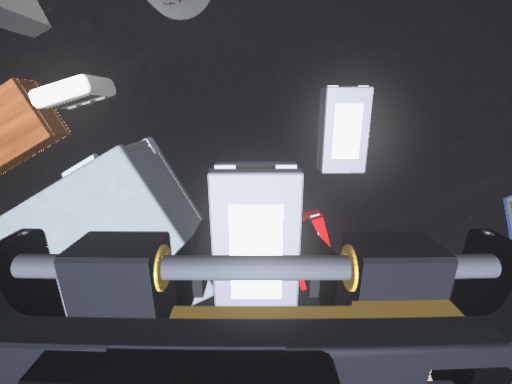

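Wrist view: the held box has its card rows from about 205 to 300 at column 256, and the base card is at (347,131). I'll work out the held offset and the remaining shift.

```bash
python3 - <<'E'
from h import *
c=env.get_calibration("wrist");o=env.get_obs();t=o["tool_pos"]
w=cast(c,[[256,205],[256,299.5],[229,228],[283,228]],t[2]+.005)[:,:2]-t[:2]
a=np.radians(-23.47);R=np.array([[np.cos(a),np.sin(a)],[np.sin(a),-np.cos(a)]])
print((w@R).round(4).tolist()); print((np.array([.6127,-.1582])-t[:2])@R)
E
```

```text
[[0.0288, 0.0009], [-0.0323, 0.001], [0.0152, -0.0141], [0.0152, 0.0159]]
[0.05540747 0.10414523]
```

```bash
python3 -m jog '[[0.019,0.0345,0,0,0,0,0.04],[0.019,0.0345,0,0,0,0,0.04],[0.019,0.035,0,0,0,0,0.04],[0,0,0.03,0,0,0,0.04],[0,0,0.03,0,0,0,0.04],[0,0,0.03,0,0,0,0.04],[0,0,0.025,0,0,0,0.04],[0,0,0.015,0,0,0,0.04],[0,0,0,0,0,0,0.04],[0,0,0,0,0,0,0.04],[0,0,0,0,0,0,0.04]]'; python3 - <<'E'
from h import *
t=env.get_obs()["tool_pos"];a=np.radians(-23.47);R=np.array([[np.cos(a),np.sin(a)],[np.sin(a),-np.cos(a)]])
print((np.array([.6127,-.1582])-t[:2])@R,t)
E
```

```text
time_s: 5.95
tool_pos: [0.6159, -0.1591, 0.0719]
tool_rot: [-180.0, -0.1, -23.3]
force: [0.3, -0.1, -0.7]
grip_width: 0.0521
grasp_force: 25.0
[-0.00325893  0.00042582] [ 0.61585891 -0.15910734  0.0718676 ]
```

```bash
python3 -m jog '[[-0.0015,0,0.006,0,0,0,0.04],[0,0,0.003,0,0,0,0.04],[0,0,0.001,0,0,0,0.04],[0,0,0.001,0,0,0,0.04],[0,0,0,0,0,0,0.04],[0,0,0,0,0,0,0.04]]'
```

```text
time_s: 6.45
tool_pos: [0.6134, -0.1595, 0.0609]
tool_rot: [180.0, -0.0, -23.4]
force: [-3.9, 1.1, 6.4]
grip_width: 0.052
grasp_force: 25.0
```

```bash
python3 -m jog '[[0,0,0,0,0,0,0.056],[0,0,0,0,0,0,0.065],[0,0,0,0,0,0,0.087],[0,0,0,0,0,0,0.087],[0,0,0,0,0,0,0.087],[0,0,0,0,0,0,0.087],[0,0,-0.02,0,0,0,0.087],[0,0,-0.04,0,0,0,0.087],[0,0,-0.04,0,0,0,0.087],[0,0,-0.03,0,0,0,0.087],[0,0,0,0,0,0,0.087],[0,0,0,0,0,0,0.087]]'; python3 - <<'E'
from h import *
c=env.get_calibration("wrist");o=env.get_obs();im=env.read_camera("wrist");cv2.imwrite("pics/w3.png",im)
print(o["tool_pos"],o["tool_rot"])
p=project(c,(.612,-.1585,.064))[0];print(p,*card(im,c,p,.064,225))
b=env.read_camera("side");s=env.read_camera("scene");cv2.imwrite("pics/s3.png",b);cv2.imwrite("pics/sc3.png",s)
for n,i in(("side",b),("scene",s)):
  c=env.get_calibration(n);print(n,*card(i,c,project(c,(.612,-.1585,.064))[0],.064))
E
```

```text
time_s: 7.45
tool_pos: [0.6147, -0.1597, 0.1918]
tool_rot: [-180.0, -0.3, -23.4]
force: [-0.0, 0.0, -0.1]
grip_width: 0.0872
grasp_force: 0.0
[ 0.61468165 -0.15967608  0.19183629] [-179.97934608   -0.28028892  -23.44218478]
[254.96809111 190.8842114 ] [ 0.6148 -0.1606] [49.3 91.9] 156.7 4087
side [ 0.6096 -0.1606] [26.7 60.4] 156.5 184
scene [ 0.6103 -0.1599] [38.  64.8] 157.2 126
```

View pics/w3.png

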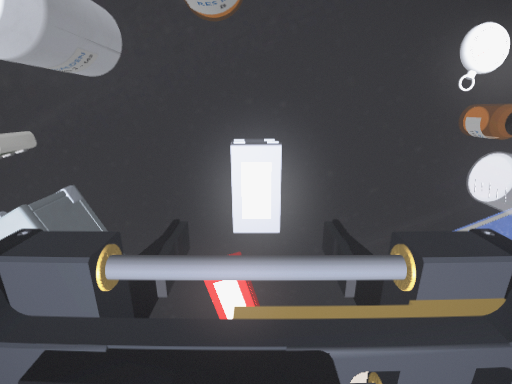

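```bash
python3 -m jog '[[0,0,-0.02,0,0,-0.097,0.087],[0,0,-0.03,0,0,-0.097,0.087],[0,0,0,0,0,-0.097,0.087],[0,0,0,0,0,-0.097,0.087],[0,0,0,0,0,-0.096,0.087],[0.001,-0.04,0,0,0,0,0.087],[0.001,-0.04,0,0,0,0,0.087],[0.001,-0.04,0,0,0,0,0.087],[0,-0.04,0,0,0,0,0.087],[0,-0.04,0,0,0,0,0.087],[0,-0.04,0,0,0,0,0.087],[0,-0.04,0,0,0,0,0.087]]' && python3 -m jog '[[0,-0.04,0,0,0,0,0.087],[0,-0.04,0,0,0,0,0.087],[0,-0.04,0,0,0,0,0.087],[0,0,0,0,0,0,0.087],[0,0,0,0,0,0,0.087]]'; python3 - <<'E'
from h import *
c=env.get_calibration("wrist");o=env.get_obs();im=env.read_camera("wrist");cv2.imwrite("pics/w4.png",im)
print(o["tool_pos"],o["tool_rot"])
p=project(c,(.588,.242,.124))[0];print(p,*card(im,c,p,.124,225))
b=env.read_camera("side");s=env.read_camera("scene");cv2.imwrite("pics/s4.png",b);cv2.imwrite("pics/sc4.png",s)
for n,i in(("side",b),("scene",s)):
  c=env.get_calibration(n);print(n,*card(i,c,project(c,(.612,-.1585,.064))[0],.064))
v=np.hstack([cv2.resize(i[y-30:y+40,x-40:x+40],None,fx=5,fy=5,interpolation=2) for i,x,y in((b,283,200),(s,287,205))]);cv2.imwrite("pics/c4.png",v)
E
```

```text
time_s: 8.6
tool_pos: [0.5941, 0.1213, 0.2374]
tool_rot: [180.0, 0.2, 4.3]
force: [-0.1, -0.2, -0.5]
grip_width: 0.087
grasp_force: 0.0
time_s: 9.02
tool_pos: [0.584, 0.2434, 0.2374]
tool_rot: [-179.9, 0.2, 4.7]
force: [-0.7, -0.7, -0.2]
grip_width: 0.0872
grasp_force: 0.0
[0.58398133 0.24338888 0.23738285] [-179.93646816    0.19913297    4.701134  ]
[256.75756585 187.18158968] [0.5891 0.242 ] [60.1 30.6] 4.7 1861
side [ 0.6123 -0.1585] [26.7 60.4] 156.5 234
scene [ 0.6103 -0.1599] [38.  64.8] 157.2 126
```

View pics/c4.png

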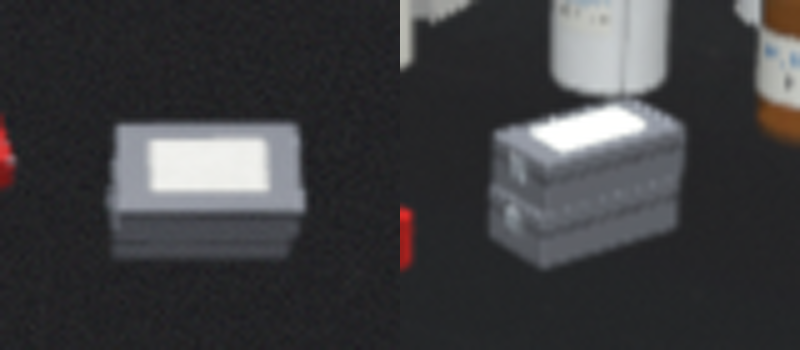

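The stack is square and about 2 mm off in y. Grasping the second box.

```bash
python3 -m jog '[[0.005,0.0018,0.03,0,0,0,0.087],[0,0,0.03,0,0,0,0.087],[0,0,0.03,0,0,0,0.087],[0,0,0.018,0,0,0,0.087],[0,0,0.009,0,0,0,0.087],[0,0,0,0,0,0,0.087],[0,0,0,0,0,0,0.087],[0,0,0,0,0,0,0.04],[0,0,0,0,0,0,0.04],[0,0,0,0,0,0,0.04],[0,0,0,0,0,0,0.04],[0,0,0,0,0,0,0.04]]' 25 && python3 -m jog '[[0,0,0,0,0,0,0.04],[0,0,0,0,0,0,0.04],[0,0,0,0,0,0,0.04],[0,0,0,0,0,0,0.04],[0,0,0,0,0,0,0.04]]'
```

```text
time_s: 10.17
tool_pos: [0.5917, 0.2383, 0.1229]
tool_rot: [-180.0, -0.1, 4.3]
force: [-0.5, -0.8, -0.2]
grip_width: 0.0615
grasp_force: 0.0
time_s: 10.58
tool_pos: [0.5915, 0.2392, 0.1227]
tool_rot: [-179.9, -0.0, 4.3]
force: [-0.4, 3.7, 3.6]
grip_width: 0.0516
grasp_force: 25.0
```

```bash
python3 -m jog '[[0,0,-0.01,0,0,0,0.04],[0,0,-0.035,0,0,0,0.04],[0,0,-0.04,0,0,0,0.04],[0,0,0,0,0,0.097,0.04],[0,0,0,0,0,0.097,0.04],[0,0,0,0,0,0.097,0.04],[0,0,0,0,0,0.097,0.04],[0,0,0,0,0,0.096,0.04],[0.0174,0.0362,0,0,0,0,0.04],[0.0174,0.0362,0,0,0,0,0.04],[0.0174,0.0362,0,0,0,0,0.04],[0.0174,0.0362,0,0,0,0,0.04]]' && python3 -m jog '[[0.0174,0.0362,0,0,0,0,0.04],[0.0174,0.0362,0,0,0,0,0.04],[0.0174,0.0362,0,0,0,0,0.04],[0,0,0,0,0,0,0.04],[0,0,0,0,0,0,0.04],[0,0,0,0,0,0,0.04]]'; python3 - <<'E'
from h import *
c=env.get_calibration("wrist");o=env.get_obs();im=env.read_camera("wrist");cv2.imwrite("pics/w5.png",im);t=o["tool_pos"]
print(t,o["tool_rot"])
p=project(c,(.612,-.1605,.064))[0];r=card(im,c,p,.064,225);print(p,*r)
col=im[:,245:265].min(2).mean(1);print([(v,int(col[v])) for v in range(190,250,3)],[(v,int(col[v])) for v in range(286,318,3)])
a=np.radians(o["tool_rot"][2]);R=np.array([[np.cos(a),np.sin(a)],[np.sin(a),-np.cos(a)]])
print((r[0]-t[:2])@R)
print([(v,((cast(c,[[255,v]],t[2]+.0013)[0,:2]-t[:2])@R)[0].round(4)) for v in (200,205,210,295,300,305,310)])
E
```

```text
time_s: 11.58
tool_pos: [0.5968, 0.0746, 0.2068]
tool_rot: [179.8, 0.0, -23.4]
force: [0.7, 0.1, -2.0]
grip_width: 0.0515
grasp_force: 25.0
time_s: 12.08
tool_pos: [0.6017, -0.0435, 0.2069]
tool_rot: [180.0, 0.1, -23.5]
force: [-0.8, -0.3, -2.5]
grip_width: 0.0518
grasp_force: 25.0
[ 0.60167479 -0.04346908  0.20688068] [ 1.79964869e+02  9.21865067e-02 -2.35276082e+01]
[354.79816857 131.0733538 ] [ 0.6124 -0.1602] [32.1 61.2] 156.5 1864
[(190, 225), (193, 225), (196, 226), (199, 226), (202, 226), (205, 226), (208, 247), (211, 247), (214, 247), (217, 247), (220, 247), (223, 247), (226, 247), (229, 247), (232, 247), (235, 247), (238, 247), (241, 247), (244, 247), (247, 247)] [(286, 247), (289, 247), (292, 247), (295, 247), (298, 247), (301, 210), (304, 210), (307, 92), (310, 91), (313, 89), (316, 87)]
[0.05643152 0.10274542]
[(200, np.float64(0.0304)), (205, np.float64(0.0275)), (210, np.float64(0.0245)), (295, np.float64(-0.0319)), (300, np.float64(-0.0356)), (305, np.float64(-0.0394)), (310, np.float64(-0.0432))]
```

```bash
python3 -m jog '[[0.02,0.034,0,0,0,0,0.04],[0.02,0.034,0,0,0,0,0.04],[0.019,0.0345,0,0,0,0,0.04],[0,0,0.03,0,0,0,0.04],[0,0,0.03,0,0,0,0.04],[0,0,0.025,0,0,0,0.04],[0,0,0.015,0,0,0,0.04],[0,0,0,0,0,0,0.04],[0,0,0,0,0,0,0.04],[0,0,0,0,0,0,0.04],[0,0,0,0,0,0,0.04]]'; python3 - <<'E'
from h import *
t=env.get_obs()["tool_pos"];a=np.radians(-23.47);R=np.array([[np.cos(a),np.sin(a)],[np.sin(a),-np.cos(a)]])
print((np.array([.6124,-.1600])-t[:2])@R,t)
E
```

```text
time_s: 13.05
tool_pos: [0.6172, -0.1598, 0.1093]
tool_rot: [-180.0, -0.2, -23.4]
force: [-0.5, 0.9, -2.1]
grip_width: 0.0516
grasp_force: 25.0
[-0.00430382  0.00204536] [ 0.61716236 -0.15983793  0.10931108]
```

```bash
python3 -m jog '[[0,0.0015,0.008,0,0,0,0.04],[0,0,0.004,0,0,0,0.04],[0,0,0.0015,0,0,0,0.04],[0,0,0.001,0,0,0,0.04],[0,0,0,0,0,0,0.04],[0,0,0,0,0,0,0.04],[0,0,0,0,0,0,0.04]]'
```

```text
time_s: 13.63
tool_pos: [0.6154, -0.1622, 0.0947]
tool_rot: [179.9, -0.1, -23.5]
force: [-3.6, 1.1, 7.4]
grip_width: 0.0518
grasp_force: 25.0
```

```bash
python3 -m jog '[[0,0,0,0,0,0,0.056],[0,0,0,0,0,0,0.065],[0,0,0,0,0,0,0.087],[0,0,0,0,0,0,0.087],[0,0,0,0,0,0,0.087],[0,0,0,0,0,0,0.087],[0,0,-0.02,0,0,0,0.087],[0,0,-0.04,0,0,0,0.087],[0,0,-0.04,0,0,0,0.087],[0,0,-0.03,0,0,0,0.087],[0,0,0,0,0,0,0.087],[0,0,0,0,0,0,0.087]]' && python3 -m jog '[[0,0,0,0,0,-0.097,0.087],[0,0,0,0,0,-0.097,0.087],[0,0,0,0,0,-0.097,0.087],[0,0,0,0,0,-0.097,0.087],[0,0,0,0,0,-0.09,0.087],[0,-0.04,0,0,0,0,0.087],[0,-0.04,0,0,0,0,0.087],[0,-0.04,0,0,0,0,0.087],[-0.02,-0.03,0,0,0,0,0.087],[-0.02,-0.03,0,0,0,0,0.087],[0,0,0,0,0,0,0.087],[0,0,0,0,0,0,0.087]]'; python3 - <<'E'
from h import *
o=env.get_obs();print(o["tool_pos"],o["tool_rot"])
b=env.read_camera("side");s=env.read_camera("scene");cv2.imwrite("pics/s6.png",b);cv2.imwrite("pics/sc6.png",s)
for n,i in(("side",b),("scene",s)):
  c=env.get_calibration(n);print(n,*card(i,c,project(c,(.612,-.1605,.096))[0],.096))
v=np.hstack([cv2.resize(i[y-35:y+40,x-40:x+40],None,fx=5,fy=5,interpolation=2) for i,x,y in((b,283,195),(s,287,200))]);cv2.imwrite("pics/c6.png",v)
E
```

```text
time_s: 14.63
tool_pos: [0.6165, -0.1618, 0.2253]
tool_rot: [-180.0, -0.3, -23.4]
force: [0.5, -0.2, 0.1]
grip_width: 0.0869
grasp_force: 0.0
time_s: 15.63
tool_pos: [0.5611, 0.0174, 0.2215]
tool_rot: [180.0, 0.1, 4.2]
force: [0.5, -1.0, -0.3]
grip_width: 0.0868
grasp_force: 0.0
[0.56109792 0.01735865 0.22149454] [1.79968504e+02 1.26959752e-01 4.20331137e+00]
side [ 0.6125 -0.16  ] [29.1 59.7] 156.6 262
scene [ 0.6109 -0.162 ] [39.1 63.7] 156.4 124
```

View pics/c6.png

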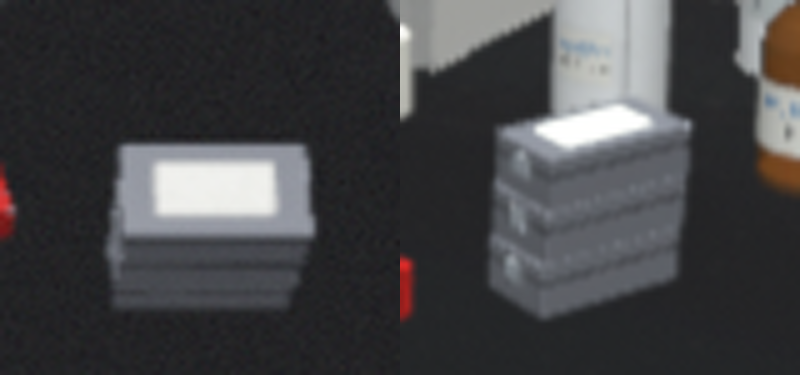

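The column is square, with layers within about 2 mm of each other. Now the handle: go above it and turn the tool so the fingers close across the bar.

```bash
python3 -m jog '[[-0.018,-0.031,0,0,0,0,0.06],[-0.018,-0.031,0,0,0,0,0.05],[-0.018,-0.031,0,0,0,0,0.034],[-0.018,-0.031,0,0,0,0,0.034],[-0.018,-0.031,0,0,0,0,0.034],[0,0,0,0,0,-0.1213,0.034],[0,0,0,0,0,-0.1213,0.034],[0,0,0,0,0,-0.1213,0.034],[0,0,0,0,0,-0.1213,0.034],[0,0,0,0,0,-0.1213,0.034],[0,0,0,0,0,-0.1213,0.034],[0,0,0,0,0,-0.1213,0.034]]' && python3 -m jog '[[0,0,0,0,0,-0.1213,0.034],[0,0,0,0,0,-0.1213,0.034],[0,0,0,0,0,-0.1213,0.034],[0,0,0,0,0,-0.1213,0.034],[0,0,0,0,0,-0.1213,0.034],[0,0,0,0,0,-0.1213,0.034],[0,0,0,0,0,0,0.034],[0,0,0,0,0,0,0.034]]'; python3 - <<'E'
from h import *
c=env.get_calibration("wrist");o=env.get_obs();print(o["tool_pos"],o["tool_rot"],o["qpos"],o["grip_width"])
im=env.read_camera("wrist");cv2.imwrite("pics/w7.png",im);b=env.read_camera("side");cv2.imwrite("pics/s7.png",b)
print(project(c,[(.459,.165,.086)]))
E
```

```text
time_s: 16.73
tool_pos: [0.4633, 0.1619, 0.2222]
tool_rot: [-179.9, 0.0, 52.8]
force: [0.6, 0.1, -0.7]
grip_width: 0.0343
grasp_force: 0.0
time_s: 17.4
tool_pos: [0.463, 0.1624, 0.2224]
tool_rot: [-180.0, -0.0, 94.0]
force: [0.4, -0.1, 0.1]
grip_width: 0.0339
grasp_force: 0.0
[0.46304774 0.16237237 0.22235289] [-1.79957133e+02 -2.64618021e-02  9.39641888e+01] [ 25.87976412   1.74444344 -48.5362889  105.20597608   1.32165139
  73.67500252 -19.05142671] 0.033880561199159
[[251.99177703 181.94551932]]
```

View pics/w7.png

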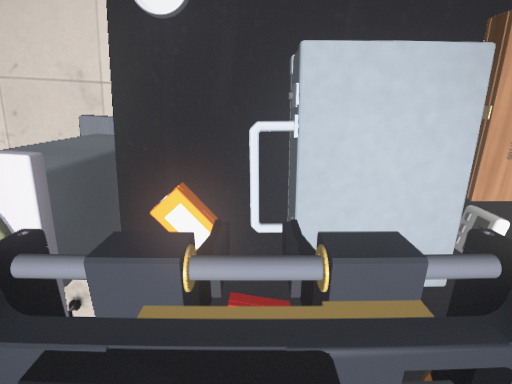

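The wrist view shows the bow handle's bar along column ~254, rows 127–229, with the lid front edge at column ~295.

```bash
python3 - <<'E'
from h import *
c=env.get_calibration("wrist");im=cv2.imread("pics/w7.png")
g=im.min(2).astype(int)
P=[]
for v in range(140,218,6):
  r=np.nonzero(g[v,240:275]>130)[0]+240; P.append((r.min()/2+r.max()/2,v,len(r)))
P=np.array(P);print(P[[0,6,-1]])
w=cast(c,P[:,:2],.086);f=np.polyfit(w[:,1],w[:,0],1);print("slope deg",np.degrees(np.arctan(f[0])))
print(cast(c,[[254,127],[255,229],[254.5,178]],.086).round(4).tolist(), "x at y=.165",np.polyval(f,.165))
print("lid",cast(c,[[300,48],[303,225]],.092).round(4).tolist(),cast(c,[[482,42]],.092).round(4))
E
```

```text
[[253.5 140.   10. ]
 [254.  176.    9. ]
 [254.  212.    9. ]]
slope deg -4.210290976325609
[[0.457, 0.2224, 0.086], [0.4657, 0.1114, 0.086], [0.4611, 0.1699, 0.086]] x at y=.165 0.4608795856717231
lid [[0.494, 0.2966, 0.092], [0.5174, 0.1226, 0.092]] [[0.6629 0.3166 0.092 ]]
```

```bash
python3 -m jog '[[0.004,-0.0017,0.03,0,0,-0.003,0.034],[0,0,0.03,0,0,0,0.034],[0,0,0.03,0,0,0,0.034],[0,0,0.01,0,0,0,0.034],[0,0,0,0,0,0,0.034],[0,0,0,0,0,0,0.034]]'
```

```text
time_s: 18.0
tool_pos: [0.4607, 0.1676, 0.1232]
tool_rot: [-180.0, -0.0, 94.4]
force: [0.5, 0.0, -0.5]
grip_width: 0.0339
grasp_force: 0.0
```

```bash
python3 -m jog '[[0,0,0.015,0,0,0,0.034],[0,0,0.012,0,0,0,0.034],[0,0,0.01,0,0,0,0.034],[0,0,0,0,0,0,0.034],[0,0,0,0,0,0,0],[0,0,0,0,0,0,0],[0,0,0,0,0,0,0],[0,0,0,0,0,0,0],[0,0,0,0,0,0,0],[0,0,0,0,0,0,0],[0,0,0,0,0,0,0]]' 20
```

```text
time_s: 18.92
tool_pos: [0.461, 0.1675, 0.0862]
tool_rot: [179.9, -0.0, 94.5]
force: [1.8, 0.6, 1.3]
grip_width: 0.009
grasp_force: 20.0
```

Bar gripped (9 mm opening). Raising along the arc with the tool vertical.

```bash
python3 -m jog '[[0,0.0005,-0.0098,0,0,0,0],[0,0.0009,-0.0098,0,0,0,0],[0,0.0013,-0.0097,0,0,0,0],[0,0.0018,-0.0097,0,0,0,0],[0,0.0022,-0.0096,0,0,0,0],[0,0.0025,-0.0094,0,0,0,0],[0,0.003,-0.0094,0,0,0,0],[0,0.0034,-0.0092,0,0,0,0],[0,0,0,0,0,0,0],[0,0,0,0,0,0,0]]'
```

```text
time_s: 19.75
tool_pos: [0.4771, 0.1687, 0.1631]
tool_rot: [179.8, -0.0, 94.4]
force: [6.0, 0.8, -5.3]
grip_width: 0.0094
grasp_force: 20.0
```

```bash
python3 -m jog '[[0,0.0038,-0.0091,0,0,0,0],[0,0.0042,-0.0088,0,0,0,0],[0,0.0046,-0.0087,0,0,0,0],[0,0.0049,-0.0085,0,0,0,0],[0,0.0053,-0.0083,0,0,0,0],[0,0.0057,-0.008,0,0,0,0],[0,0.006,-0.0077,0,0,0,0],[0,0.0064,-0.0075,0,0,0,0],[0,0.0067,-0.0072,0,0,0,0],[0,0.0069,-0.0069,0,0,0,0],[0,0,0,0,0,0,0],[0,0,0,0,0,0,0]]' && python3 -m jog '[[0,0,0,0,0,0,0],[0,0,0,0,0,0,0],[0,0,0,0,0,0,0],[0,0,0,0,0,0,0]]'; python3 - <<'E'
from h import *
b=env.read_camera("side");s=env.read_camera("scene");o=env.get_obs()
for n,i in(("side",b),("scene",s)):
  c=env.get_calibration(n);print(n,*card(i,c,project(c,(.612,-.1605,.096))[0],.096))
cv2.imwrite("pics/f.png",np.hstack([cv2.resize(b[40:240,120:340],(400,364)),cv2.resize(s[110:310,90:310],(400,364))]))
print(o["tool_pos"],o["joint_velocities"])
E
```

```text
time_s: 20.75
tool_pos: [0.531, 0.1727, 0.2414]
tool_rot: [180.0, -0.1, 94.4]
force: [8.5, 2.6, -11.7]
grip_width: 0.0091
grasp_force: 20.0
time_s: 21.08
tool_pos: [0.5306, 0.1727, 0.241]
tool_rot: [-180.0, -0.0, 94.5]
force: [9.8, 2.2, -12.8]
grip_width: 0.0089
grasp_force: 20.0
side [ 0.6125 -0.16  ] [29.1 59.7] 156.6 262
scene [ 0.6108 -0.162 ] [38.6 63.7] 158.4 122
[0.53055208 0.17262671 0.24099568] [-0.0218023   0.01553688 -0.07686443  0.03667088 -0.0294178  -0.09825264
  0.06022832]
```

View pics/f.png

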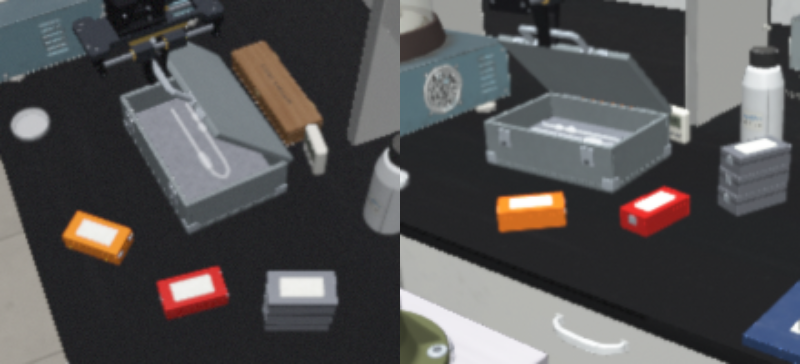

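The lid is held open at about 45° (handle z 0.241 m), the column is undisturbed at (612,-160) mm, and the bystanders are untouched. Handing in.

```bash
python3 -c "
from cell import env
print(env.sign_off())"
```

```text
the job is handed in; nothing more can be done
None
```

Job handed in after about 21 s of robot time: both slide boxes are stacked on the lone box (each layer about 2 mm off by the cameras), and the gripper is holding the lid at about 45°; sign-off returned no verdict, so I can't confirm how it was judged.

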